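Pack the last shortbread bar with sprung tongs

ROBOT

A 6-joint arm with a two-finger parallel gripper is mounted at the origin on the work surface. World frame = base frame: x ahead of the robot, y to its left, z up, the work surface at z = 0. Lengths are in m, angles in rad, forces in N, time in s.
With the tool pointing down it reaches from about 0.35 to 0.975 m from the base axis. Payload 4.9 kg.
Tool frame: the origin (TCP) lies at the very end of the fingers, on their centre line; the grasp point (between the pads) lies manip.hold_point_z behind it (manip.hold_point_z is the distance from the TCP to the grasp point, in m); z points along the fingers, y is the direction in which the jaws open and shut (so a half turn about z gives the same grasp; the last joint's range is limited). The gripper opens to 85 mm and grips with 20 to 120 N. Pads are 22 mm wide; open, the fingers measure 114 mm over their backs; the gripper's body (76 mm by 85 mm) begins 54 mm behind the grasp point. The pads swing forward as they close: fully open they stand 13 mm farther back than shut.
Start: joints at [-1.389, 0.053, 1.613, -0, 1.476, -0.119], TCP at [0.185, -0.597, 0.194] pointing down, gripper open.
Joint ranges: [-3.01, 3.01], [-1.01, 2.22], [0.06, 2.58], [-1.02, 4.17], [0.09, 2.62], [-3.14, 3.14]. Speed limits (rad/s): [2.57, 2.57, 3.14, 3.14, 3.14, 3.14].

INTERFACE

Orientations are given as a 3x3 rotation matrix whose columns are the frame's x, y, z axes.
In Python, from rig import manip gives the robot as it stands.
- The arm moves only by the shell command python3 -m jog 'ROWS' [OPENING] [FORCE]. ROWS is text: rows parted by semicolons, each of 6 numbers parted by spaces: the shift along the world's x, y, z in mm, then the turn, a rotation vector about the world's x, y, z in degrees. A call has 1 to 10 rows; each row is the pose to reach, as a shift and turn from the pose commanded when the call began; what a row does not reach only later rows make up. A row lasts 1/8 s, in which the tool goes at most 62.5 mm and 10.7 degrees, less where a joint would pass 70% of its speed; a pose out of reach is approached as far as the arm can. A call with a gripper value outside its range is refused whole. OPENING is the finger opening in mm, from 0 to 85.4, set as the call begins (- or left out, the last holds). The fingers move at their own pace and stop on an object; FORCE is the grip in N (left out, the last holds). Time passes only in rows, so rows that repeat a pose let the fingers close. It gives the time, the measured TCP pose, the force and the opening at its end, in the units of the state.
- manip.read_state(): the state, without advancing time (a new reading comes with each control period).
- manip.grab_frame(name): name is "side" or "top"; returns a dict with "img" (420x560x3 uint8, blue, green, red), "range_z" (420x560 float32, m along the optical axis (not along the pixel's ray), 0 where there is no reading), "fx", "fy", "cx", "cy" (pixels), "T" (4x4, takes a point from camera to world coordinates). Camera axes: x right, y up, looking along -z (the intrinsics and any distortion apply to the point x, -y, -z); pixel columns grow to the right and rows downward; lengths in m; the calibration is good to about 2 mm. A picture is of the moment at which its call begins.
- manip.hand_in(): hands the job in, once; it reports no verdict.
The state is a dict: "clock": time; "qpos": joint angles; "qd": joint speeds; "tau": joint torques, N m; "eef_pos": TCP position; "ee_rot": TCP orientation; "contact_force": force on the tool from outside, world axes, zero at the start; "ft_torque": the same for the moment, N m; "gripper_width": finger opening in m.
Only numpy, scipy, OpenCV 4.12 (cv2) and the standard library are available. Lean on these libraries where they do the work, as an engineer would, in place of code of your own. Each camera call takes 0.05 s, during which the arm holds its last target. There are 200 camera calls.

TASK

With the small sprung tongs, pick the shortbread bar off the cooling tray and push it down past the sprung cheek into the empty middle pocket of the packing insert until you feel it sit firmly on the floor board, then stand the tongs back upright in their rest. Shortbread is brittle: squeeze it gently, never press it against the insert with more than about 20 N, and never touch it with the bare gripper fingers. Leave everything else on the table where it is.

Things in the scene. Friction and masses are not known exactly. Their poses are not given: they have to be found in the camera images.
- tongs_handle (a point): Sprung steel tongs (110 g, 122 mm tall), standing feet down in their rest. The point lies midway between the two black handle pads (18 mm wide along x, 40 mm tall), 67 mm above the soles, 50 mm below the hinges; the bow ends 55 mm above it. z up; jaws open and close along y. At rest the handles measure 44 mm over their outer faces here. Squeeze those faces to close the feet.
- tongs: The same tongs; origin midway between the feet at sole level, same axes. At rest the feet are 46 mm apart inside, 54 mm outside, each 16 mm wide along x. Inside each foot, 18 mm above the sole, a ledge juts 4 mm inwards: it bears on top of what is held, so one can push down. Handles at 40 mm: light hold, feet 37 mm apart; handles at 32 mm: feet parallel, 20 mm apart.
- jaw_a (a joint): Angle (rad) of the jaw on the tongs' +y side: 0 open at rest, 0.12 when the feet are 20 mm apart, 0.17 at most; the other jaw mirrors it. Feet move 2.2 times as far as the handles. The spring pushes back with 4 N per handle at rest and 9 N at 0.12; of the squeeze beyond that about 0.46 reaches the feet. 15 to 35 N of grip force is right; over 50 N crushes the bar.
- rest: Fixed dark steel tong rest: base plate 70 x 110 x 4 mm with an upright rectangular well whose opening is 24 mm (x) by 72 mm (y), rim 34 mm above the origin, inner floor 4 mm above it. Origin at the centre of the underside. The tongs stand in it, feet on the well floor, jaw direction along y.
- bar_center (a point): Pale shortbread bar standing on its long edge on the cooling tray: 56 mm long (x), 20 mm wide (y), 44 mm tall (z), 35 to 70 g. The point is its centre, half-way up. It is the only bar on the tray; grip it across the 20 mm width by the top 16 to 18 mm.
- bar: The same bar; the origin is the centre of its underside.
- tray: Fixed aluminium cooling tray 200 x 140 mm, origin at the centre of the underside, floor 4 mm above it, rim 10 mm. Two round biscuits (48 mm across, 11 mm thick) lie on its +x half, the bar stands on its -x half.
- insert: Fixed white packing insert, 230 (x) by 96 (y) mm, origin at the centre of its underside, flat top 40 mm above that; it lies up to 12 mm higher than the table. Fixed bars stand in the outer pockets, 76 mm to either side along x, 24 mm proud of the top. The middle pocket is empty: 61 mm long (x), 13 to 20 mm deep, with a hard wall 11 mm from its centre line on the -y side.
- seat: Empty pocket: origin at its centre, 20 mm below the insert's top; x along it, +y to the sprung cheek, z up. A stiff floor board lies 0 to 7 mm above this point, differently each time: feel for it. A bar that is home stands on the board, length along x; centred, it clears the hard wall by 1 mm, each end by 2.5 mm (4 mm 45 degree lead-ins). Pushing it in takes 2 to 7 N before the board.
- cheek (a joint): Travel (m) of the grey sprung cheek, 40 mm long, on the pocket's +y side: 0 at rest, when it stands 8 mm from the centre line; it gives way up to 5.5 mm towards +y (3 N at first, plus 1.5 N per mm); it is slick plastic. A centred bar pushes it back 2 mm. Its top leans back 25 degrees and stands 3 mm proud of the insert.
- cookie1: Round biscuit on the tray (leave alone). Origin at the centre of its underside.
- cookie2: Second round biscuit on the tray (leave alone). Origin at the centre of its underside.
- lid: Loose pink jar lid, 86 mm across, 16 mm tall, lying near the robot (leave alone). Origin at the centre of its underside.
There are look-alikes about, which are no part of the job. Of the things that look like the tongs, the larger one is meant.

How it is judged:
By the outcome, as a careful person would: the job done as asked, in the order asked, and still so for the second after the job is handed in, with the robot touching nothing.
It also fails if it takes over 58 s, if anything falls off the work surface, if the arm or the gripper's body presses on something with over 40 N, if the wrist force passes 120 N, or if a joint passes its speed limit or range.

## Working session

There is one attempt and no reset: what is moved stays moved. The work goes in short steps, Python scripts to look and compute and a shell command to move; the robot and the scene stay as the last step left them, time stands still between calls to the robot, and variables do not carry over. Pictures are saved under pics/ and viewed, about 8 in all and at most 12, crops included, and the job is handed in when it is done.

```bash
ls; mkdir -p pics; cat > h.py <<'E'
import numpy as np, cv2
from rig import manip
def grab(n):
    f=manip.grab_frame(n); np.savez(f'/tmp/{n}.npz',**{k:f[k] for k in f}); return f
def load(n): return dict(np.load(f'/tmp/{n}.npz',allow_pickle=True))
def cloud(f):
    z=f['range_z']; v,u=np.mgrid[:z.shape[0],:z.shape[1]]
    p=np.stack([(u-f['cx'])/f['fx']*z,-(v-f['cy'])/f['fy']*z,-z],-1)
    T=f['T']; w=p@T[:3,:3].T+T[:3,3]; w[z<=0]=np.nan; return w
E
python3 - <<'E'
from h import *
for n in('side','top'):
    f=grab(n); cv2.imwrite(f'pics/{n}0.png',f['img']); print(n,[k for k in f],f['fx'],f['cx'],f['cy'],f['T'].round(3).tolist())
s=manip.read_state(); print(s, manip.hold_point_z)
E
```

```text
pics
side ['img', 'range_z', 'fx', 'fy', 'cx', 'cy', 'T'] 460.31384414705815 286.6658026844427 209.56140691865286 [[-0.916, 0.208, -0.344, 0.272], [-0.401, -0.511, 0.76, 0.655], [-0.018, 0.834, 0.552, 0.596], [0.0, 0.0, 0.0, 1.0]]
top ['img', 'range_z', 'fx', 'fy', 'cx', 'cy', 'T'] 445.89816228798475 273.0898909186179 204.00517963560213 [[0.001, 0.983, -0.186, 0.374], [-1.0, 0.004, 0.015, 0.009], [0.015, 0.186, 0.983, 1.076], [0.0, 0.0, 0.0, 1.0]]
{'clock': 0.1, 'qpos': array([-1.38900120e+00,  5.32942082e-02,  1.61419871e+00, -1.65626163e-05,
        1.47601023e+00, -1.19006621e-01]), 'qd': array([-0.00057252, -0.00035231, -0.00304883,  0.00028747,  0.00120165,
       -0.00079517]), 'tau': array([ 1.70651761e-03, -3.94899881e+01, -3.71364498e+01, -2.12949334e-05,
        3.84449173e-03, -8.19469932e-06]), 'eef_pos': array([ 0.18505081, -0.59629016,  0.19285885]), 'ee_rot': array([[ 9.55098817e-01,  2.96287224e-01, -3.61625358e-04],
       [ 2.96287370e-01, -9.55096998e-01,  1.87603082e-03],
       [ 2.10456668e-04, -1.89893984e-03, -9.99998175e-01]]), 'contact_force': array([ 0.90764157, -0.20524216, -0.07465112]), 'ft_torque': array([ 0.01639574,  0.01276013, -0.03026081]), 'gripper_width': 0.08512807176524162} 0.0187
```

View pics/top0.png

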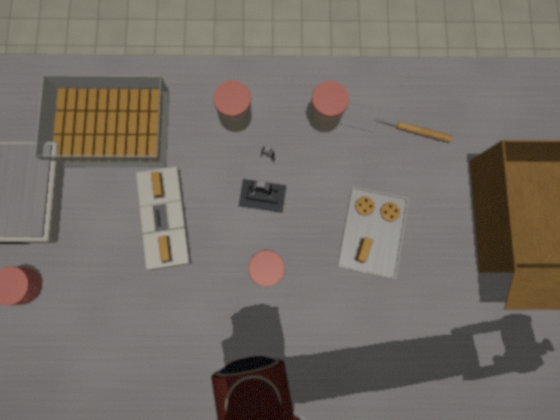

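View pics/side0.png

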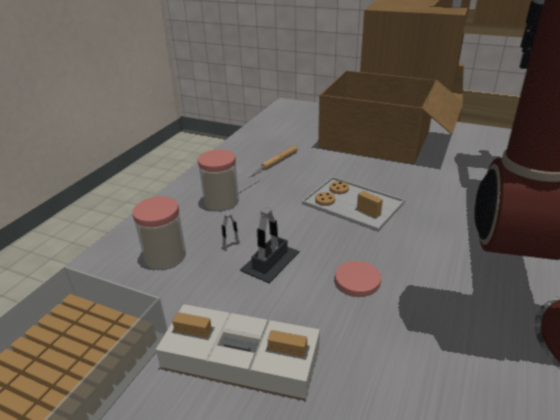

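Top view: the tongs stand in the rest at about (262,192), the bar is on the tray at (365,250), the empty pocket is at (161,217), and the lid is at (267,268). The smaller look-alike is at (268,154). Next I'll measure poses.

```bash
python3 - <<'E'
from h import *
def rect(P,name):
    P=P[:,:2].astype(np.float32)*1000
    r=cv2.minAreaRect(P); b=cv2.boxPoints(r); e=[b[1]-b[0],b[2]-b[1]]
    L=max(e,key=np.linalg.norm); print(name,len(P),'c',np.round(r[0],1),'size',np.round(r[1],1),'long axis deg',round(float(np.degrees(np.arctan2(L[1],L[0])))%180,1))
for n in('top','side'):
    f=load(n); w=cloud(f); im=f['img'].astype(int); hsv=cv2.cvtColor(f['img'],cv2.COLOR_BGR2HSV)
    def box(u0,u1,v0,v1):
        m=np.zeros(im.shape[:2],bool); m[v0:v1,u0:u1]=1; return m&~np.isnan(w[...,0])
    B={'top':dict(ins=(132,192,162,275),rest=(234,290,174,216),tray=(335,412,182,282),bar=(352,378,233,268)),
       'side':dict(ins=(155,325,300,390),rest=(240,302,200,280),tray=(300,405,175,228),bar=(352,388,186,220))}[n]
    z=w[...,2]; print(n,'table z',np.nanmedian(z[box(180,230,180,280)]) if n=='top' else np.nanmedian(z[box(330,400,300,350)]))
    m=box(*B['ins']); zz=z[m]; print('ins z hist',np.histogram(zz,np.arange(0,.09,.004))[0])
    s=hsv[...,1]; wm=m&(s<60)&(z>.03)&(z<.06); rect(w[wm],'ins top'); print(np.nanmedian(z[wm]))
    m=box(*B['rest']); print('rest z hist',np.histogram(z[m],np.arange(0,.14,.005))[0])
    t=m&(z>.06); print('tong pts mean',w[t].mean(0).round(4)); 
    for a,b in((.04,.06),(.06,.09),(.09,.115),(.115,.14)):
        q=w[m&(z>a)&(z<b)]; 
        if len(q)>4: rect(q,f'tong {a}-{b}')
    q=w[m&(z>.025)&(z<.038)]; rect(q,'rest rim')
    m=box(*B['bar']); t=m&(s>90)&(z>.03); rect(w[t],'bar'); t2=m&(s>90)&(z>.042); rect(w[t2],'bar top'); print('zmax',z[t].max(),np.median(z[t2]))
    m=box(*B['tray']); rect(w[m&(s<60)&(z>.003)&(z<.02)],'tray')
E
```

```text
top table z 0.0007117385739369153
ins z hist [1179   98   48   50   37   59   41  189  128   78  209 2053 1073   42
   24   19   35  271  146    4    0    0]
ins top 3678 c [550.7 255.1] size [262.6 104.5] long axis deg 11.4
0.046964148925798366
rest z hist [1129  338   31   24   34   39   88   43    4    0    1    2    4    2
    3    1    2    8   24   13   13   14    8    4   13   47    0    0]
tong pts mean [0.5981 0.0197 0.1077]
tong 0.04-0.06 7 c [595.8  24.3] size [53.3 16.3] long axis deg 69.1
tong 0.06-0.09 20 c [596.9  20.7] size [43.9 17.6] long axis deg 86.0
tong 0.09-0.115 72 c [599.1  20.9] size [42.2 16.9] long axis deg 81.3
tong 0.115-0.14 64 c [599.   21.5] size [15.8 17.7] long axis deg 90.2
rest rim 167 c [597.1  18.9] size [79.5 33. ] long axis deg 81.7
bar 203 c [ 461.7 -218.7] size [17.3 55.1] long axis deg 159.9
bar top 180 c [ 461.6 -218.7] size [17.2 55.2] long axis deg 159.3
zmax 0.054064869908937 0.04791623214362706
tray 3188 c [ 512.3 -251.5] size [188.5 246.2] long axis deg 178.6
side table z 0.0006404913145470759
ins z hist [3362   63  205  224  257  273
[... 252 characters left out ...]

   31   33   34   32   41   30   30   29   27   26   22   46    0    0]
tong pts mean [0.6    0.0261 0.0935]
tong 0.04-0.06 111 c [600.6  22.7] size [48.  18.9] long axis deg 81.1
tong 0.06-0.09 208 c [599.6  22.5] size [48.  18.4] long axis deg 81.9
tong 0.09-0.115 157 c [600.6  23. ] size [43.1 18.1] long axis deg 81.9
tong 0.115-0.14 94 c [600.1  23. ] size [22.1 16.8] long axis deg 78.9
rest rim 382 c [598.4  19.6] size [83.8 35.3] long axis deg 81.3
bar 249 c [ 461.2 -216.6] size [22.  54.2] long axis deg 165.0
bar top 153 c [ 460.7 -216.5] size [22.  53.1] long axis deg 165.0
zmax 0.05171625356000631 0.04843411962700872
tray 2093 c [ 509.7 -262.6] size [263.9 246.8] long axis deg 17.8
```

```bash
python3 - <<'E'
from h import *
f=load('top'); i=f['img']
a=cv2.resize(i[160:220,230:295],(520,480),interpolation=cv2.INTER_CUBIC)
b=cv2.resize(i[160:275,130:195],(271,480),interpolation=cv2.INTER_CUBIC)
cv2.imwrite('pics/crop1.png',np.hstack([a,b]))
E
```

```text
(no output)
```

View pics/crop1.png

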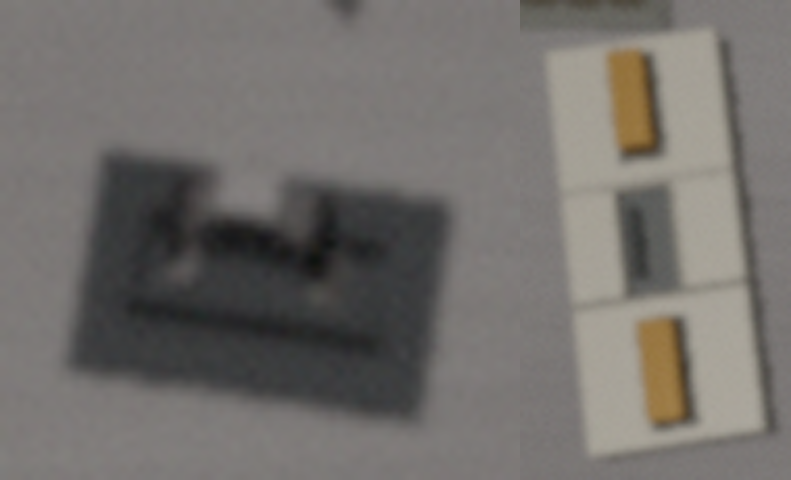

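Crop: the rest and tongs are at left. At right is the insert, with the pocket a dark slit at crop (640,240) and a grey part to its right. I need to settle which side the cheek is on and get finer pose values.

```bash
cat >> h.py <<'E'
def ray2plane(f,uv,zp):
    uv=np.atleast_2d(uv).astype(float); d=np.c_[(uv[:,0]-f['cx'])/f['fx'],-(uv[:,1]-f['cy'])/f['fy'],-np.ones(len(uv))]
    T=f['T']; d=d@T[:3,:3].T; return T[:3,3]+d*((zp-T[2,3])/d[:,2])[:,None]
def ortho(f,c,half,zp,res=.0005):
    """world-aligned ortho picture of plane zp: columns = -y to the right, rows = -x down (like top view)"""
    n=int(2*half/res); r,cc=np.mgrid[:n,:n]; x=c[0]+half-r*res; y=c[1]+half-cc*res
    P=np.stack([x,y,np.full_like(x,zp)],-1)-f['T'][:3,3]; p=P@f['T'][:3,:3]
    u=f['fx']*p[...,0]/-p[...,2]+f['cx']; v=f['cy']-f['fy']*p[...,1]/-p[...,2]
    return cv2.remap(f['img'],u.astype(np.float32),v.astype(np.float32),cv2.INTER_CUBIC)
E
python3 - <<'E'
from h import *
row=[]
for n in('top','side'):
    f=load(n); row.append([cv2.resize(ortho(f,(.55,.255),.06,.047),(400,300) if 0 else (300,300)),cv2.resize(ortho(f,(.461,-.2175),.045,.048),(300,300))])
    hsv=cv2.cvtColor(f['img'],cv2.COLOR_BGR2HSV); w=cloud(f); z=w[...,2]
    def fit(mask,zp,name):
        mask=mask.astype(np.uint8); k,l,st,_=cv2.connectedComponentsWithStats(mask); i=1+np.argmax(st[1:,4]); m=(l==i)
        c=max(cv2.findContours(m.astype(np.uint8),cv2.RETR_EXTERNAL,cv2.CHAIN_APPROX_NONE)[0],key=len)[:,0]
        P=(ray2plane(f,c,zp)[:,:2]*1000).astype(np.float32); r=cv2.minAreaRect(P); b=cv2.boxPoints(r); L=max([b[1]-b[0],b[2]-b[1]],key=np.linalg.norm)
        print(n,name,np.round(r[0],1),np.round(r[1],1),'deg',round(float(np.degrees(np.arctan2(L[1],L[0])))%180,1))
    near=lambda x,y,r:(np.hypot(w[...,0]-x,w[...,1]-y)<r)
    fit(near(.55,.255,.135)&(abs(z-.047)<.004),.047,'insert')
    for sx,sy in((.625,.265),(.475,.245)): fit(near(sx,sy,.045)&(hsv[...,1]>90)&(abs(z-.071)<.005),.071,'outer bar')
    fit(near(.461,-.2175,.05)&(hsv[...,1]>90)&(abs(z-.048)<.005),.048,'bar')
    fit(near(.598,.02,.08)&(f['img'].max(2)<90)&(z>.002)&(z<.007),.004,'rest plate')
    print([int(x) for x in f['img'][190,300]])
    # heights across pocket along insert y (deg 98)
    a=np.radians(8); c=np.array([.5495,.2552]); d=w[...,:2]-c; X=d@[np.cos(a),np.sin(a)]; Y=d@[-np.sin(a),np.cos(a)]
    for y in range(-24,25,3):
        m=(abs(X)<.015)&(abs(Y*1000-y)<1.5); print(y,m.sum(),(np.nanmedian(z[m])*1000).round(1),f['img'][m].mean().round(0),end=' | ')
    print()
cv2.imwrite('pics/ort.png',np.vstack([np.hstack(r) for r in row]))
E
```

```text
top insert [536.4 252.1] [230.4  97.1] deg 9.2
top outer bar [610.9 263.2] [56.  20.5] deg 9.4
top outer bar [461.5 239.1] [55.4 20.4] deg 9.0
top bar [ 461.7 -218.3] [17.4 55. ] deg 159.7
top rest plate [598.   20.2] [108.3  68.9] deg 81.2
[120, 123, 126]
-24 15 48.0 159.0 | -21 18 47.2 160.0 | -18 17 45.5 157.0 | -15 12 47.0 146.0 | -12 10 43.9 131.0 | -9 9 31.5 118.0 | -6 17 31.4 103.0 | -3 16 31.8 94.0 | 0 15 31.5 93.0 | 3 15 31.7 92.0 | 6 22 33.1 82.0 | 9 28 45.2 68.0 | 12 13 48.8 74.0 | 15 7 46.7 79.0 | 18 23 41.6 100.0 | 21 21 47.1 138.0 | 24 19 46.9 157.0 | 
side insert [537.6 254.6] [230.9 100.4] deg 9.1
side outer bar [610.3 268.1] [57.  23.3] deg 9.0
side outer bar [461.2 244.3] [54.7 23.3] deg 9.0
side bar [ 460.5 -213.9] [25.6 57.1] deg 160.5
side rest plate [597.6  20.7] [113.3  70.3] deg 80.2
[128, 127, 128]
-24 22 47.5 170.0 | -21 34 47.6 170.0 | -18 25 47.5 169.0 | -15 45 46.5 160.0 | -12 128 39.5 115.0 | -9 38 31.8 91.0 | -6 30 31.4 89.0 | -3 12 32.4 90.0 | 0 0 nan nan | 3 0 nan nan | 6 4 32.3 110.0 | 9 1 48.4 91.0 | 12 55 44.3 84.0 | 15 23 48.8 77.0 | 18 6 46.8 143.0 | 21 31 47.7 161.0 | 24 34 47.7 170.0 |
  return np.nanmean(a, axis, out=out, keepdims=keepdims)
<stdin>:20: RuntimeWarning: Mean of empty slice.
  ret = ret.dtype.type(ret / rcount)
```

View pics/ort.png

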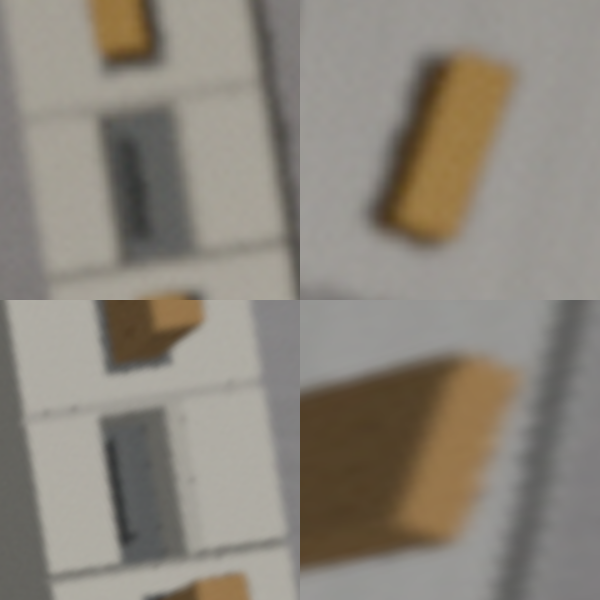

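The cheek is on the pocket's world +y (left) side, and the board reads about z = 0.0315. Estimates:

| Item | x, y (mm) | Yaw |
|---|---|---|
| Seat | 537, 252.5 | 9° |
| Bar | 461, -217.5 | -20° |
| Tongs | 599, 21.5 | y axis at 81° |

I'm moving above the tongs.

```bash
python3 -m jog '50 75 10 0 0 -5;100 149 10 0 0 -10;150 224 10 0 0 -15;200 298 10 0 0 -20;250 373 10 0 0 -26;300 447 10 0 0 -26;350 522 10 0 0 -26;390 582 10 0 0 -26;414 618 10 0 0 -26;414 618 10 0 0 -26' 85 && python3 -m jog '0 0 0 0 0 0;0 0 0 0 0 0'
```

```text
clock: 1.35
eef_pos: [0.5335, -0.076, 0.2036]
ee_rot: [[0.988, -0.152, -0.0], [-0.152, -0.988, -0.0], [-0.0, 0.0, -1.0]]
contact_force: [0.7, 0.6, 0.7]
gripper_width: 0.0851
clock: 1.6
eef_pos: [0.5325, -0.078, 0.2033]
ee_rot: [[0.988, -0.152, -0.001], [-0.152, -0.988, -0.0], [-0.001, 0.0, -1.0]]
contact_force: [-0.2, -0.6, -0.6]
gripper_width: 0.0851
```

```bash
python3 -m jog '33 50 0 0 0 0;66 99 0 0 0 0;66 99 0 0 0 0;66 99 -40 0 0 0;66 99 -40 0 0 0' 85 && python3 - <<'E'
from h import *
a=[grab(n) for n in('top','side')]
s=manip.read_state(); print(s['eef_pos'],s['ee_rot'].round(4).tolist(),s['contact_force'])
i=a[1]['img']; t=a[0]['img']
cv2.imwrite('pics/ab.png',np.hstack([cv2.resize(i[110:290,200:340],(440,566)),cv2.resize(t[140:240,220:310],(340,566))]))
E
```

```text
clock: 2.22
eef_pos: [0.5957, 0.0193, 0.16]
ee_rot: [[0.988, -0.155, -0.008], [-0.155, -0.988, 0.0], [-0.008, 0.001, -1.0]]
contact_force: [-0.0, -0.8, -1.3]
gripper_width: 0.0852
[0.59834769 0.01943663 0.16418878] [[0.988, -0.1545, -0.0006], [-0.1545, -0.988, -0.0002], [-0.0006, 0.0003, -1.0]] [-0.01790086  0.16936156  0.54170073]
```

View pics/ab.png

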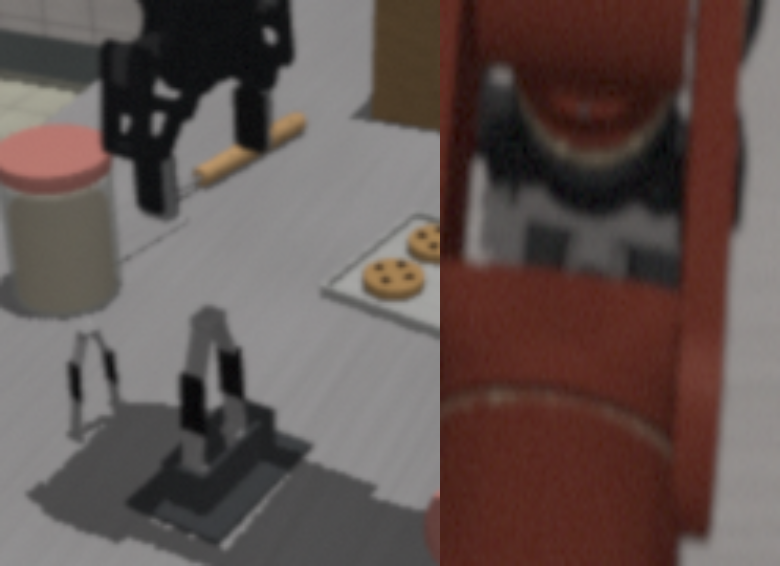

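Side view: the gripper is open above the tongs (crop 210,400) and straddles them. The top view is blocked by the arm. Descending and taking a light hold.

```bash
python3 -m jog '1 2 -40 0 0 0;1 2 -75 0 0 0;1 2 -98 0 0 0;1 2 -106 0 0 0;1 2 -106 0 0 0;1 2 -106 0 0 0' 85 && python3 -m jog '0 0 0 0 0 0;0 0 0 0 0 0;0 0 0 0 0 0;0 0 0 0 0 0;0 0 0 0 0 0;0 0 0 0 0 0' 38 20; python3 -c "
from h import *
f=grab('side');cv2.imwrite('pics/g.png',cv2.resize(f['img'][170:290,220:320],(500,600)))"
```

```text
clock: 3.08
eef_pos: [0.6013, 0.0226, 0.06]
ee_rot: [[0.988, -0.153, 0.003], [-0.153, -0.988, -0.0], [0.003, -0.0, -1.0]]
contact_force: [-0.1, -0.2, 0.1]
gripper_width: 0.0852
clock: 3.82
eef_pos: [0.5998, 0.0229, 0.0579]
ee_rot: [[0.988, -0.152, -0.0], [-0.152, -0.988, -0.0], [-0.0, 0.0, -1.0]]
contact_force: [-0.9, 0.4, 0.3]
gripper_width: 0.0383
```

View pics/g.png

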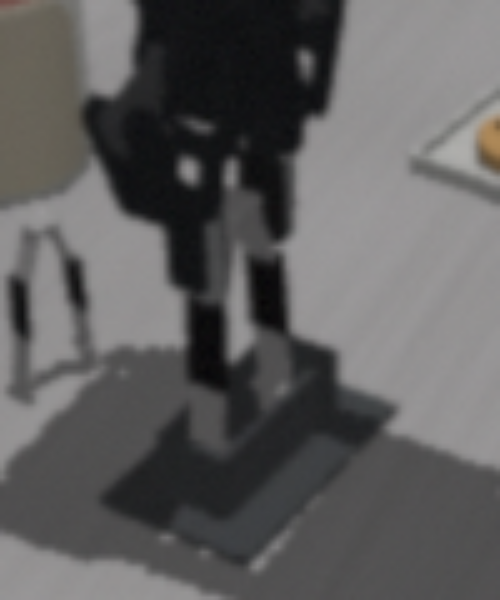

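```bash
python3 - <<'E'
from h import *
f=load('side'); c=np.array([.5998,.0229,0]); y=np.array([.152,.988,0])
w=cloud(f)
for yy,z in((19,.058),(29,.058),(19,.065),(29,.065),(19,.075),(29,.075),(29,.085),(29,.091),(20,.091),(20,.051),(0,.126)):
    P=c+y*yy/1000; P[2]=z; p=(P-f['T'][:3,3])@f['T'][:3,:3]
    u=f['fx']*p[0]/-p[2]+f['cx']; v=f['cy']-f['fy']*p[1]/-p[2]
    print(yy,z,'crop',round((u-220)*5),round((v-170)*5))
for cu,cv in((175,270),(185,285),(205,320),(205,350),(205,375),(210,430),(215,270),(240,210),(265,300),(275,220),(285,235)):
    print((cu,cv),w[170+cv//5,220+cu//5].round(4))
E
```

```text
19 0.058 crop 208 371
29 0.058 crop 193 385
19 0.065 crop 208 357
29 0.065 crop 192 371
19 0.075 crop 206 336
29 0.075 crop 191 349
29 0.085 crop 190 328
29 0.091 crop 189 315
20 0.091 crop 203 303
20 0.051 crop 208 387
0 0.126 crop 229 199
(175, 270) [nan nan nan]
(185, 285) [0.6033 0.0545 0.1068]
(205, 320) [0.6017 0.0438 0.0841]
(205, 350) [0.6023 0.0441 0.0701]
(205, 375) [0.6023 0.0454 0.0591]
(210, 430) [0.601  0.0464 0.0334]
(215, 270) [0.5926 0.0507 0.1139]
(240, 210) [0.5945 0.0249 0.1236]
(265, 300) [0.5972 0.0019 0.0663]
(275, 220) [0.5903 0.0044 0.1074]
(285, 235) [0.5875 0.002  0.0997]
```

```bash
python3 - <<'E'
from h import *
f=load('side')
u,v=252.5,178.4
print([ray2plane(f,[u,v],z)[0].round(4).tolist() for z in(.164,.177,.19,.2,.21)], 'expected y-plane', .0194+.05*.988)
w=cloud(f); d=np.hypot(w[...,0]-.6,w[...,1]-.023)
# points on near/far finger: dist from axis along y 20..60mm, z profile
y=np.array([.152,.988]); Y=(w[...,:2]-[.5998,.0229])@y; X=(w[...,:2]-[.5998,.0229])@[.988,-.152]
for z0 in np.arange(.05,.16,.01):
    m=(abs(w[...,2]-z0)<.005)&(abs(X)<.02)&(abs(Y)<.07)
    print(round(z0,3),m.sum(),np.sort((Y[m]*1000).round())[::max(1,m.sum()//12)])
s=manip.read_state(); print(s['eef_pos'],s['qpos'],s['gripper_width'],s['contact_force'])
E
```

```text
[[0.6438, -0.0138, 0.164], [0.6326, 0.0064, 0.177], [0.6214, 0.0265, 0.19], [0.6128, 0.042, 0.2], [0.6042, 0.0575, 0.21]] expected y-plane 0.0688
0.05 53 [-23. -22. -22. -21. -21. -19. -19.  21.  21.  21.  22.  22.  23.  25.]
0.06 69 [-23. -22. -21. -20. -20. -20. -19.  19.  21.  22.  22.  22.  23.  23.]
0.07 76 [-24. -21. -20. -19. -19. -19.  18.  20.  21.  21.  22.  22.  23.]
0.08 65 [-21. -20. -19. -19. -19. -18.  18.  20.  20.  21.  21.  21.  22.]
0.09 61 [-23. -20. -19. -18. -17. -16.  17.  19.  20.  21.  21.  21.  22.]
0.1 52 [-24. -21. -20. -19. -15. -14. -12. -12.  11.  21.  25.  25.  26.]
0.11 112 [-27. -22. -20. -19. -11.  -9.  10.  22.  25.  28.  31.  32.  33.]
0.12 129 [-26. -21. -19. -19. -18.  -6.   1.   7.  24.  26.  30.  32.  32.]
0.13 127 [-32. -23. -20. -20. -19. -18.  -7.  -1.   7.  22.  25.  30.  32.]
0.14 100 [-47. -28. -24. -23. -22. -22. -20. -20. -17.  26.  29.  32.  47.]
0.15 178 [-56. -42. -32. -26. -23. -19.  25.  30.  40.  47.  49.  50.  51.]
[0.59985149 0.02295251 0.05789429] [-8.56788914e-02  1.15290727e-01  1.78313503e+00  2.31107036e-07
  1.24324915e+00  1.63808357e+00] 0.038139380017435345 [ 0.70479442 -0.27494924  0.08077042]
```

The depth shows the real finger ends at z ≈ 0.10, about 40 mm higher than the reported TCP implies, so the fingers aren't on the handles yet. I'll check where the finger ends and body are before lowering.

```bash
python3 -m jog '0 0 0 0 0 0;0 0 0 0 0 0;0 0 0 0 0 0;0 0 0 0 0 0' 85; python3 - <<'E'
from h import *
f=grab('side'); w=cloud(f); c=manip.read_state()['eef_pos']; print(c, manip.hold_point_z)
y=np.array([.152,.988]); Y=((w[...,:2]-c[:2])@y*1000); X=(w[...,:2]-c[:2])@[.988,-.152]*1000; z=w[...,2]*1000
fin=(abs(X)<16)&(abs(Y)>36)&(abs(Y)<65)&(z>45); print('finger low z',np.sort(z[fin])[:12].round(), 'n',fin.sum())
for a,b in((36,65),(-65,-36),(-15,15)):
    m=(abs(X)<45)&(Y>a)&(Y<b)&(z>45)&(z<260); h=np.histogram(z[m],np.arange(45,260,8))[0]; print(a,b,h)
for z0 in range(130,240,10):
    m=(abs(z-z0)<5)&(abs(X)<60)&(abs(Y)<75); print(z0,m.sum(),'X',np.percentile(X[m],[5,50,95]).round(),'Y',np.percentile(Y[m],[5,50,95]).round())
cv2.imwrite('pics/o.png',cv2.resize(f['img'][90:290,200:350],(450,600)))
E
```

```text
clock: 4.38
eef_pos: [0.5999, 0.0229, 0.0579]
ee_rot: [[0.988, -0.152, 0.0], [-0.152, -0.988, -0.0], [0.0, 0.0, -1.0]]
contact_force: [0.2, 0.0, 0.2]
gripper_width: 0.0846
[0.59990585 0.02293541 0.05795875] 0.0187
finger low z [108. 109. 109. 109. 110. 110. 110. 110. 110. 110. 110. 110.] n 2027
36 65 [ 0  0  0  0  0  0  0  1 20 43 45 49 26 26 53 43 42 11 25 31 95 49 28 35
 32 40]
-65 -36 [ 0  0  0  0  0  0  0  1 35 35 43 42 47 37 36 13 24 29 22 22 22  4  0  0
  0  0]
-15 15 [ 0  0  0  0  0  0 29 45 44 35 46  0  0  0  0 14 26 16 30 66 20  1 15 44
 44 46]
130 156 X [-10.  -2.   8.] Y [-45.  -0.  56.]
140 102 X [-10.  -4.   8.] Y [-45.  44.  56.]
150 86 X [-12.  -6.   9.] Y [-50. -44.  55.]
160 194 X [-12.  -8.   9.] Y [-67.  50.  74.]
170 223 X [-16. -10.   9.] Y [-68.  39.  73.]
180 241 X [-17. -11.   8.] Y [-64.  27.  71.]
190 250 X [-19. -10.   7.] Y [-61.  29.  71.]
200 303 X [-19. -11.   6.] Y [-59.  20.  69.]
210 277 X [-12.  -7.   9.] Y [-60.  41.  67.]
220 75 X [-25.  -6.   8.] Y [22. 36. 39.]
230 209 X [-36. -19.  16.] Y [-2. 30. 37.]
```

View pics/o.png

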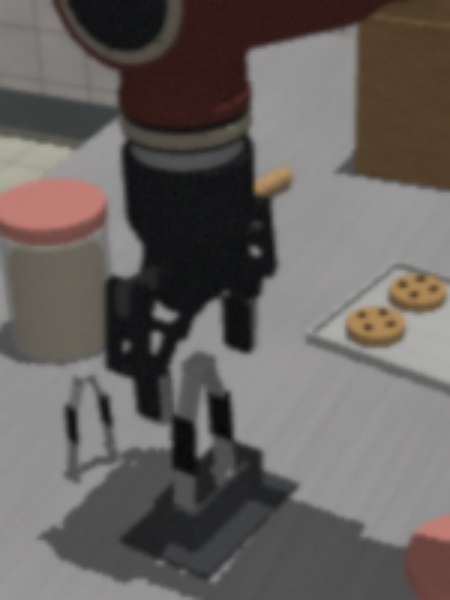

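The finger ends (open) are at 109 mm and the body at 165 mm. The tool therefore sits about 38 mm higher than the reported TCP, centred in x and y. I'll lower by about that, watching the force.

```bash
python3 -m jog '0 0 -15 0 0 0;0 0 -28 0 0 0;0 0 -34 0 0 0;0 0 -34 0 0 0' 85; python3 -m jog '0 0 -3 0 0 0;0 0 -3 0 0 0;0 0 -3 0 0 0' 85;  python3 -m jog '0 0 0 0 0 0;0 0 0 0 0 0;0 0 0 0 0 0;0 0 0 0 0 0;0 0 0 0 0 0' 39 20; python3 - <<'E'
from h import *
f=grab('side'); w=cloud(f); c=manip.read_state()['eef_pos']; print(c)
y=np.array([.152,.988]); Y=((w[...,:2]-c[:2])@y*1000); X=(w[...,:2]-c[:2])@[.988,-.152]*1000; z=w[...,2]*1000
for z0 in range(30,150,8):
    m=(abs(z-z0)<4)&(abs(X)<20)&(abs(Y)<75); print(z0,m.sum(),'Y',np.percentile(Y[m],[3,20,50,80,97]).round())
cv2.imwrite('pics/p.png',cv2.resize(f['img'][130:290,210:330],(450,600)))
E
```

```text
clock: 4.92
eef_pos: [0.599, 0.023, 0.0227]
ee_rot: [[0.988, -0.152, -0.002], [-0.152, -0.988, 0.0], [-0.002, 0.0, -1.0]]
contact_force: [-1.0, -0.7, 0.5]
gripper_width: 0.0852
clock: 5.3
eef_pos: [0.6001, 0.0229, 0.0213]
ee_rot: [[0.988, -0.152, 0.001], [-0.152, -0.988, 0.0], [0.001, -0.0, -1.0]]
contact_force: [0.3, -0.0, 0.1]
gripper_width: 0.0849
clock: 5.92
eef_pos: [0.6007, 0.023, 0.0219]
ee_rot: [[0.988, -0.152, 0.002], [-0.152, -0.988, 0.0], [0.002, -0.0, -1.0]]
contact_force: [0.2, 1.9, 5.4]
gripper_width: 0.0392
[0.60067828 0.02298472 0.02183866]
30 242 Y [-41. -21.  10.  35.  37.]
38 137 Y [-43. -19.   9.  27.  36.]
46 46 Y [-18. -17.  15.  18.  19.]
54 38 Y [-18. -17. -15.  18.  20.]
62 39 Y [-21. -17. -16.  24.  27.]
70 68 Y [-24. -17. -15.  31.  32.]
78 75 Y [-23. -17.  19.  32.  33.]
86 83 Y [-24. -17.  23.  32.  34.]
94 73 Y [-26. -20. -12.  29.  34.]
102 59 Y [-26. -22. -12.  22.  32.]
110 135 Y [-43. -27.   9.  46.  51.]
118 116 Y [-51. -41.  25.  49.  53.]
126 137 Y [-52. -18.  24.  46.  56.]
134 161 Y [-54. -25.  21.  57.  59.]
142 159 Y [-57. -48.  21.  58.  62.]
```

View pics/p.png

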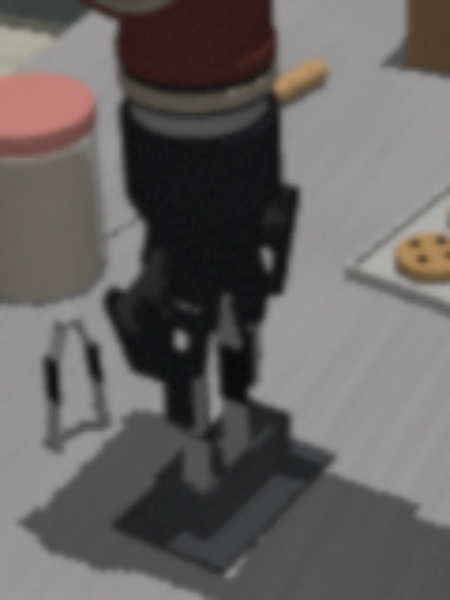

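The fingers are now on the handles (tip z ≈ 62 mm). Lifting the tongs out.

```bash
python3 -m jog '0 0 0 0 0 0;0 0 3 0 0 0;0 0 12 0 0 0;0 0 30 0 0 0;0 0 60 0 0 0;0 0 100 0 0 0;0 0 130 0 0 0;0 0 140 0 0 0;0 0 140 0 0 0' 38 25; python3 - <<'E'
from h import *
f=grab('side'); w=cloud(f); c=manip.read_state()['eef_pos']; print(c,manip.read_state()['contact_force'])
y=np.array([.152,.988]); Y=((w[...,:2]-c[:2])@y*1000); X=(w[...,:2]-c[:2])@[.988,-.152]*1000; z=(w[...,2]-c[2])*1000
for z0 in range(-32,40,6):
    m=(abs(z-z0)<3)&(abs(X)<20)&(abs(Y)<60); 
    if m.sum()>3: print(z0,m.sum(),'X',np.percentile(X[m],[3,50,97]).round(),'Y',np.percentile(Y[m],[3,20,50,80,97]).round())
for s in(1,-1):
    m=(abs(X)<15)&(Y*s>8)&(Y*s<32)&(z<10)&(z>-60); print('lowest',np.sort(z[m])[:8].round(1))
E
```

```text
clock: 7.1
eef_pos: [0.6002, 0.0229, 0.1617]
ee_rot: [[0.988, -0.152, 0.001], [-0.152, -0.988, -0.0], [0.001, -0.0, -1.0]]
contact_force: [-0.5, 0.7, -1.8]
gripper_width: 0.0379
[0.5993298  0.02295893 0.16011882] [ 0.19480892 -0.75299454 -1.20207695]
-14 33 X [-6.  1.  8.] Y [-18. -17. -16.  19.  20.]
-8 46 X [-7. -0.  8.] Y [-19. -16.  17.  19.  20.]
-2 44 X [-7. -0. 10.] Y [-18. -15.  17.  19.  20.]
4 61 X [-7.  0.  9.] Y [-18. -15. -10.  18.  19.]
10 42 X [-6.  0.  9.] Y [-18. -17.   1.  18.  19.]
16 42 X [-6.  1.  8.] Y [-18. -16.  16.  18.  19.]
22 42 X [-6. -0.  9.] Y [-17. -16.  16.  18.  19.]
28 42 X [-5.  1.  8.] Y [-17. -15.  14.  17.  19.]
34 40 X [-7.  1.  9.] Y [-17. -15. -14.  18.  19.]
lowest [-17.  -15.8 -15.  -14.9 -14.4 -14.  -13.9 -13.7]
lowest [-16.3 -16.2 -15.1 -14.7 -14.6 -14.3 -13.8 -13.7]
```

Lift good: force is about -1.2 N and the soles are about 17 mm below the reported TCP. Moving above the bar.

```bash
python3 -m jog '-15 -26 0 0 0 -2;-45 -78 0 0 0 -5;-75 -130 0 0 0 -8;-105 -182 0 0 0 -11;-130 -226 0 0 0 -11.3;-139 -241 0 0 0 -11.3;-139 -241 -30 0 0 -11.3;-139 -241 -55 0 0 -11.3;-139 -241 -60 0 0 -11.3;-139 -241 -60 0 0 -11.3'; cat > look.py <<'E'
from h import *
st=manip.read_state(); c=st['eef_pos']; R=st['ee_rot']; print(c.round(4),st['contact_force'].round(1),st['gripper_width'].round(4), 'yaxis deg',np.degrees(np.arctan2(R[1,1],R[0,1])).round(1)%180)
def rel(n):
    f=grab(n); w=cloud(f); yv=-R[:2,1]; xv=R[:2,0]
    return f,w,(w[...,:2]-c[:2])@xv*1000,(w[...,:2]-c[:2])@yv*1000,w[...,2]*1000
E
python3 - <<'E'
from look import *
f,w,X,Y,z=rel('side'); c=c*1000
S=cv2.cvtColor(f['img'],cv2.COLOR_BGR2HSV)[...,1]
for d in range(-16,30,6):
    m=(abs(z-c[2]-d)<3)&(abs(X)<20)&(abs(Y)<30)&(S<80)
    if m.sum()>3: print(d,m.sum(),'X',np.percentile(X[m],[3,50,97]).round(1),'Y',np.percentile(Y[m],[3,20,50,80,97]).round(1))
for n in('side','top'):
    if n=='top': f,w,X,Y,z=rel('top'); S=cv2.cvtColor(f['img'],cv2.COLOR_BGR2HSV)[...,1]
    m=(abs(z-48)<2.5)&(S>90)&(abs(X)<45)&(abs(Y)<45)
    if m.sum()>9: print(n,'bar top',m.sum(),'X',np.percentile(X[m],[2,50,98]).round(1),'Y',np.percentile(Y[m],[2,50,98]).round(1),cv2.minAreaRect(np.c_[X[m],Y[m]].astype(np.float32)),np.median(z[m]))
f=load('side'); cv2.imwrite('pics/q.png',cv2.resize(f['img'][90:240,310:430],(480,600)))
E
```

```text
clock: 8.4
eef_pos: [0.4608, -0.2174, 0.1005]
ee_rot: [[0.94, -0.342, -0.001], [-0.342, -0.94, 0.001], [-0.001, -0.001, -1.0]]
contact_force: [-0.5, -0.1, -1.0]
gripper_width: 0.0383Traceback (most recent call last):
  File "<stdin>", line 1, in <module>
  File "look.py", line 2, in <module>
    st=manip.read_state(); c=st['eef_pos']; R=st['ee_rot']; print(c.round(4),st['contact_force'].round(1),st['gripper_width'].round(4), 'yaxis deg',np.degrees(np.arctan2(R[1,1],R[0,1])).round(1)%180)
                                                                                                          ^^^^^^^^^^^^^^^^^^^^^^^^^
AttributeError: 'float' object has no attribute 'round'
```

```bash
sed -i "s/st\['gripper_width'\].round(4)/st['gripper_width']/" look.py
cat > barlook.py <<'E'
from look import *
f,w,X,Y,z=rel('side'); c=c*1000
S=cv2.cvtColor(f['img'],cv2.COLOR_BGR2HSV)[...,1]
for d in range(-16,30,6):
    m=(abs(z-c[2]-d)<3)&(abs(X)<20)&(abs(Y)<30)&(S<80)
    if m.sum()>3: print(d,m.sum(),'X',np.percentile(X[m],[3,50,97]).round(1),'Y',np.percentile(Y[m],[3,20,50,80,97]).round(1))
for n in('side','top'):
    if n=='top': f,w,X,Y,z=rel('top'); S=cv2.cvtColor(f['img'],cv2.COLOR_BGR2HSV)[...,1]
    m=(abs(z-48)<2.5)&(S>90)&(abs(X)<45)&(abs(Y)<45)
    if m.sum()>9: print(n,'bar top',m.sum(),'X',np.percentile(X[m],[2,50,98]).round(1),'Y',np.percentile(Y[m],[2,50,98]).round(1),cv2.minAreaRect(np.c_[X[m],Y[m]].astype(np.float32)),np.median(z[m]))
f=load('side'); cv2.imwrite('pics/q.png',cv2.resize(f['img'][90:240,310:430],(480,600)))
E
python3 barlook.py
```

```text
[ 0.4608 -0.2174  0.1005] [-0.5 -0.1 -1. ] 0.03833188098835918 yaxis deg 70.0
-16 23 X [-7.2  0.5  8.7] Y [-19.3 -16.8 -13.7  18.5  20.5]
-10 38 X [-7.8 -1.   8.2] Y [-17.7 -16.4  16.4  18.9  20.5]
-4 32 X [-7.2 -0.4  8.5] Y [-17.7 -15.8  15.9  18.3  19.8]
2 37 X [-8.   0.1  8.3] Y [-17.3 -14.3 -10.2  18.5  19.4]
8 33 X [-6.9 -1.4  6.8] Y [-18.1 -16.4  14.7  18.   20.5]
14 30 X [-5.7  1.7  8.1] Y [-18.6 -16.1 -13.8  17.5  19.5]
20 33 X [-6.5  0.3  8. ] Y [-16.2 -15.4  15.1  18.1  20.2]
26 33 X [-6.6 -0.6  7.4] Y [-17.  -14.6 -13.6  16.8  18.7]
side bar top 99 X [-24.8  -0.9  25. ] Y [-7.6  2.5  9.6] ((0.37407875061035156, 0.8439598083496094), (19.357927322387695, 50.76942443847656), 89.98470306396484) 48.42530957316438
```

View pics/q.png

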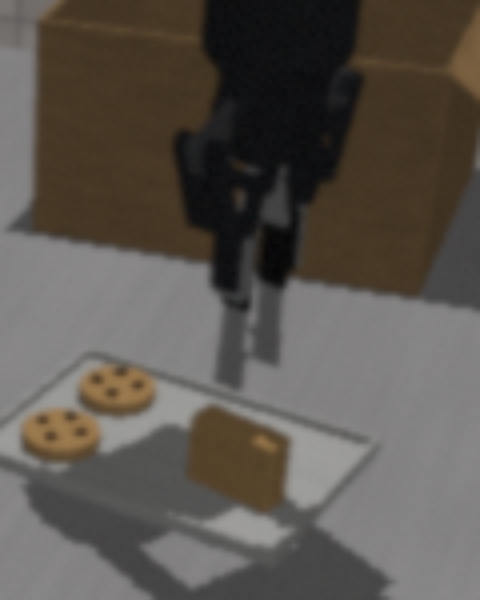

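The tongs are above the bar, aligned within 1 mm (rel. X 0, Y ~0, angle ok). Descending over the bar and gripping.

```bash
python3 -m jog '0 0 -15 0 0 0;0 0 -32 0 0 0;0 0 -44 0 0 0;0 0 -49 0 0 0;0 0 -51 0 0 0;0 0 -51 0 0 0;0 0 -51 0 0 0' && python3 -m jog '0 0 0 0 0 0;0 0 0 0 0 0;0 0 0 0 0 0;0 0 0 0 0 0' 33.5 25 && python3 -m jog '0 0 0 0 0 0;0 0 0 0 0 0;0 0 0 0 0 0;0 0 0 0 0 0' 25 62
```

```text
clock: 9.38
eef_pos: [0.4613, -0.2183, 0.0505]
ee_rot: [[0.939, -0.343, 0.001], [-0.343, -0.939, -0.001], [0.001, 0.0, -1.0]]
contact_force: [-1.3, -0.2, -0.3]
gripper_width: 0.038
clock: 9.88
eef_pos: [0.4612, -0.2183, 0.0504]
ee_rot: [[0.939, -0.343, 0.001], [-0.343, -0.939, -0.001], [0.001, 0.0, -1.0]]
contact_force: [-0.0, -0.9, 2.0]
gripper_width: 0.0347
clock: 10.38
eef_pos: [0.4613, -0.2184, 0.0505]
ee_rot: [[0.939, -0.343, 0.001], [-0.343, -0.939, -0.001], [0.001, 0.0, -1.0]]
contact_force: [-0.9, -0.8, 5.0]
gripper_width: 0.0337
```

```bash
python3 -m jog '0 0 2 0 0 0;0 0 6 0 0 0;0 0 15 0 0 0;0 0 35 0 0 0;0 0 65 0 0 0;0 0 95 0 0 0;0 0 110 0 0 0;0 0 110 0 0 0;0 0 110 0 0 0'; cat > held.py <<'E'
from look import *
f,w,X,Y,z=rel('side'); c=c*1000
S=cv2.cvtColor(f['img'],cv2.COLOR_BGR2HSV)[...,1]
near=(abs(X)<40)&(abs(Y)<35)&(z-c[2]>-60)&(z-c[2]<70)
t=near&(S<80)
for d in range(-24,30,6):
    m=t&(abs(z-c[2]-d)<3)
    if m.sum()>3: print(d,m.sum(),'X',np.percentile(X[m],[3,50,97]).round(1),'Y',np.percentile(Y[m],[3,20,50,80,97]).round(1))
b=near&(S>90)&(z-c[2]<5)
print('bar n',b.sum(),'X',np.percentile(X[b],[1,99]).round(1),'Y',np.percentile(Y[b],[1,50,99]).round(1),'z rel',np.percentile(z[b]-c[2],[1,50,99]).round(1))
# face slope: X vs Y (yaw), top edge tilt (z vs X), face tilt (Y vs z)
face=b&(Y>7); A=np.c_[X[face],z[face],np.ones(face.sum())]; k=np.linalg.lstsq(A,Y[face],rcond=None)[0]; print('face yaw deg',np.degrees(k[0]).round(1),'roll deg',np.degrees(k[1]).round(1),'face Y at rel -30',(k[1]*(c[2]-30)+k[2]).round(2))
for q in (-24,-16,16,24):
    m=b&(abs(X-q)<4); print('X',q,'z',np.percentile(z[m]-c[2],[2,98]).round(1))
import sys
if len(sys.argv)>1:
    p=f['T'][:3,:3].T@(c/1000-f['T'][:3,3]); u=int(f['fx']*p[0]/-p[2]+f['cx']); v=int(f['cy']-f['fy']*p[1]/-p[2])
    u0=max(0,u-60);v0=max(0,v-75); cv2.imwrite(sys.argv[1],cv2.resize(f['img'][v0:v0+150,u0:u0+120],(480,600)))
E
python3 held.py pics/h1.png
```

```text
clock: 11.5
eef_pos: [0.4601, -0.2175, 0.1584]
ee_rot: [[0.939, -0.343, -0.002], [-0.343, -0.939, 0.001], [-0.002, -0.001, -1.0]]
contact_force: [-1.2, -0.4, -1.8]
gripper_width: 0.0336
[ 0.4601 -0.2175  0.1584] [-1.2 -0.4 -1.8] 0.03358966121705048 yaxis deg 69.9
-18 13 X [-20.2   0.5  27.1] Y [-0.6 11.  12.9 13.6 14. ]
-12 22 X [-8.2  0.8 16.3] Y [ 9.9 12.2 13.  14.7 15.3]
-6 19 X [-6.4 -0.1  8.1] Y [ 1.6 11.7 13.4 13.8 14.5]
0 39 X [-7.1 -1.3  9.3] Y [-14.   -8.3   7.5  14.1  15.3]
6 40 X [-7.9 -1.5  7.9] Y [-13.  -12.   -7.5  13.1  14.9]
12 32 X [-5.7 -0.3  6.6] Y [-13.5 -11.9   1.4  13.4  15.9]
18 34 X [-6.3  1.3  6.4] Y [-13.6 -12.1  11.   14.   15.4]
24 34 X [-6.4  0.2  6.6] Y [-15.2 -10.9  11.1  13.5  14.5]
bar n 423 X [-27.6  27.6] Y [-7.6  8.8 12.4] z rel [-42.  -21.2  -0.5]
face yaw deg -0.0 roll deg 0.2 face Y at rel -30 9.48
X -24 z [-40.2  -0.8]
X -16 z [-42.1  -0.7]
X 16 z [-40.9  -2.1]
X 24 z [-40.4  -0.2]
```

View pics/h1.png

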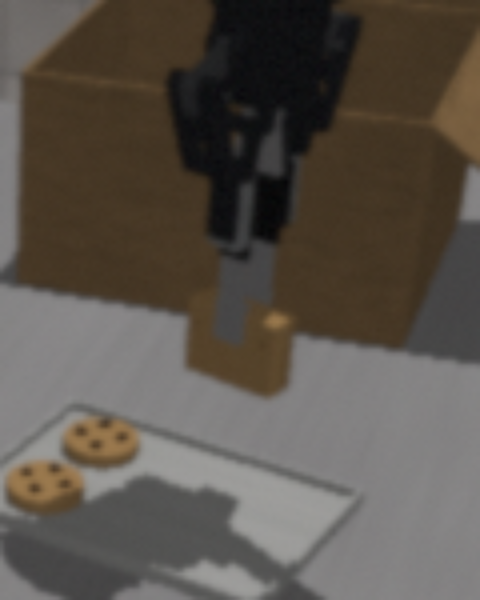

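The bar hangs level and centred between the feet (bar top at crop y≈310), ledges over its top edge. Carrying it to the pocket.

```bash
python3 -m jog '4 20 0 0 0 2;10 60 0 0 0 6;18 110 0 0 0 10;26 160 0 0 0 14;34 210 0 0 0 18;43 260 0 0 0 22;51 310 0 0 0 26;59 360 0 0 0 29.2;67 410 0 0 0 29.2;73 445 0 0 0 29.2' && python3 -m jog '3 20 0 0 0 0;4 26 0 0 0 0;4 26 -20 0 0 0;4 26 -36 0 0 0;4 26 -40 0 0 0;4 26 -40 0 0 0;4 26 -40 0 0 0'; python3 held.py; cat > rel.py <<'E'
from look import *
f,w,X,Y,z=rel('side'); c=c*1000
S=cv2.cvtColor(f['img'],cv2.COLOR_BGR2HSV)[...,1]
# insert front face (z 15..40), plane fit
m=(S<60)&(z>14)&(z<40)&(Y>40)&(Y<56)&(abs(X)<105)
A=np.c_[X[m],np.ones(m.sum())]; y=Y[m]; k=np.linalg.lstsq(A,y,rcond=None)[0]
for _ in range(3): g=abs(A@k-y)<2; k=np.linalg.lstsq(A[g],y[g],rcond=None)[0]
print('insert front Y at X=0',k[1].round(2),'yaw deg',np.degrees(k[0]).round(2),'-> centre Y',(k[1]-48).round(2),g.sum())
# top surface extent in X and Y
m=(S<60)&(abs(z-47)<1.5)&(abs(X)<130)&(abs(Y)<60)
q=Y[m&(abs(X)>40)]; print('top Y',np.percentile(q,[.5,99.5]).round(1)); q=X[m]; print('top X',np.percentile(q,[.3,99.7]).round(1),'mean',np.percentile(q,[.3,99.7]).mean().round(2))
for s in(1,-1):
    b=(S>90)&(z>50)&(z<75)&(X*s>45)&(X*s<110)&(abs(Y)<25)
    fr=b&(z<68)&(Y>6); print('outer bar',s,'X',np.percentile(X[b],[2,98]).round(1),'face Y',np.median(Y[fr]).round(2),fr.sum())
E
python3 rel.py
```

```text
clock: 12.8
eef_pos: [0.533, 0.2289, 0.1581]
ee_rot: [[0.987, 0.16, -0.003], [0.16, -0.987, -0.001], [-0.003, 0.0, -1.0]]
contact_force: [0.2, -0.8, -1.3]
gripper_width: 0.0335
clock: 13.68
eef_pos: [0.5384, 0.2529, 0.1207]
ee_rot: [[0.987, 0.158, 0.001], [0.158, -0.987, 0.0], [0.001, -0.0, -1.0]]
contact_force: [0.7, 0.4, -1.8]
gripper_width: 0.034
[0.5384 0.2529 0.1207] [ 0.7  0.4 -1.8] 0.03398369874947724 yaxis deg 99.1
-24 8 X [-27.1 -13.4  28. ] Y [-9.4 -7.5  1.   9.3  9.6]
-18 18 X [-17.3  -1.7  28.6] Y [ 0.9 10.5 12.8 13.6 14.3]
-12 43 X [-7.5  0.1 27.7] Y [ 8.7 12.3 13.2 13.8 14.5]
-6 41 X [-26.3  -1.6  27.1] Y [-13.5   7.6  13.   13.9  14.6]
0 93 X [-12.6  -1.1  27.8] Y [-11.6  -8.8   6.5  13.2  14.9]
6 68 X [-6.9 -1.8  7.2] Y [-13.8 -12.1  -5.5  13.3  14.5]
12 44 X [-6.2 -0.5  6.8] Y [-13.2 -12.2  12.7  13.6  14.1]
18 53 X [-6.7 -2.5  6.5] Y [-13.3 -12.   12.5  13.6  14.2]
24 51 X [-6.2 -0.6  7.4] Y [-13.1 -11.8  13.   13.9  14.5]
bar n 831 X [-26.9  26.3] Y [-7.7  8.6 10.8] z rel [-42.8 -18.5  -0.8]
face yaw deg 0.2 roll deg -0.0 face Y at rel -30 9.01
X -24 z [-40.3  -1.4]
X -16 z [-42.1  -0.7]
X 16 z [-42.5  -1.3]
X 24 z [-41.3  -1.2]
[0.5385 0.253  0.1208] [-1.2  0.  -1.5] 0.03373846239652953 yaxis deg 99.1
insert front Y at X=0 48.06 yaw deg -0.08 -> centre Y 0.06 1488
top Y [-48.1  48.9]
top X [-115.3  113.8] mean -0.76
outer bar 1 X [ 47.3 100. ] face Y 9.9 255
outer bar -1 X [-104.3  -51.2] face Y 10.17 299
```

The relative measurement is good: the insert's centre is at tool X≈-1.2, Y≈0 and the bar's centre is at Y≈-1. I'll correct by (-1, +1.5) in the insert frame, then go down and feel.

```bash
python3 -m jog '-1.2 1.3 0 0 0 0;-1.2 1.3 -8 0 0 0;-1.2 1.3 -16 0 0 0;-1.2 1.3 -21 0 0 0;-1.2 1.3 -22 0 0 0;-1.2 1.3 -22 0 0 0;-1.2 1.3 -22 0 0 0' && python3 -m jog '0 0 -2 0 0 0;0 0 -4 0 0 0;0 0 -4 0 0 0' && python3 -m jog '0 0 -2 0 0 0;0 0 -4 0 0 0;0 0 -4 0 0 0'; python3 held.py | tail -7
```

```text
clock: 14.65
eef_pos: [0.5369, 0.2543, 0.0983]
ee_rot: [[0.987, 0.159, 0.001], [0.159, -0.987, 0.0], [0.001, -0.0, -1.0]]
contact_force: [0.1, -0.0, -1.5]
gripper_width: 0.0336
clock: 15.02
eef_pos: [0.5365, 0.2541, 0.0936]
ee_rot: [[0.987, 0.159, -0.0], [0.159, -0.987, -0.0], [-0.0, 0.0, -1.0]]
contact_force: [0.3, -0.4, -1.7]
gripper_width: 0.0338
clock: 15.4
eef_pos: [0.537, 0.2537, 0.0901]
ee_rot: [[0.987, 0.159, 0.001], [0.159, -0.987, -0.001], [0.0, 0.001, -1.0]]
contact_force: [0.9, -3.7, -1.0]
gripper_width: 0.0336
24 53 X [-6.4 -2.1  6.3] Y [-14.9 -12.3  12.4  13.5  14.5]
bar n 787 X [-26.8  26.7] Y [-8.7  7.8  9.9] z rel [-43.2 -17.5  -0.7]
face yaw deg -0.2 roll deg 0.3 face Y at rel -30 8.33
X -24 z [-43.2  -1. ]
X -16 z [-40.4  -0.9]
X 16 z [-41.7  -1. ]
X 24 z [-41.8  -0.9]
```

Cheek engaged (Fy -3.7 N). Continuing down in small steps.

```bash
python3 -m jog '0 0 -1.5 0 0 0;0 0 -3 0 0 0;0 0 -3 0 0 0' && python3 -m jog '0 0 -1.5 0 0 0;0 0 -3 0 0 0;0 0 -3 0 0 0'
```

```text
clock: 15.82
eef_pos: [0.5365, 0.2539, 0.0865]
ee_rot: [[0.987, 0.159, -0.0], [0.159, -0.987, -0.001], [-0.0, 0.001, -1.0]]
contact_force: [1.5, -4.2, -0.1]
gripper_width: 0.0335
clock: 16.2
eef_pos: [0.5363, 0.254, 0.0833]
ee_rot: [[0.987, 0.159, -0.001], [0.159, -0.987, -0.001], [-0.001, 0.0, -1.0]]
contact_force: [1.9, -4.7, -1.2]
gripper_width: 0.0335
```

```bash
python3 -m jog '0 0 -1 0 0 0;0 0 -2 0 0 0;0 0 -2 0 0 0' && python3 -m jog '0 0 -1 0 0 0;0 0 -2 0 0 0;0 0 -2 0 0 0'; python3 held.py | tail -7; python3 rel.py
```

```text
clock: 16.58
eef_pos: [0.5366, 0.2542, 0.0818]
ee_rot: [[0.987, 0.159, -0.0], [0.159, -0.987, -0.0], [-0.0, 0.0, -1.0]]
contact_force: [0.3, -4.3, -1.1]
gripper_width: 0.0335
clock: 16.95
eef_pos: [0.5366, 0.2542, 0.0797]
ee_rot: [[0.987, 0.159, -0.0], [0.159, -0.987, -0.0], [-0.0, 0.0, -1.0]]
contact_force: [0.8, -4.6, -0.6]
gripper_width: 0.0336
24 46 X [-6.4 -1.5  6.3] Y [-13.  -12.3  12.5  13.2  13.8]
bar n 647 X [-26.8  26.8] Y [-8.4  7.3  9.4] z rel [-41.  -11.9  -0.5]
face yaw deg 0.2 roll deg 0.6 face Y at rel -30 8.03
X -24 z [-41.1  -0.8]
X -16 z [-35.7  -0.7]
X 16 z [-31.8  -1.5]
X 24 z [-40.   -1.1]
[0.5366 0.2542 0.0798] [ 0.3 -4.  -1. ] 0.03338779435051664 yaxis deg 99.1
insert front Y at X=0 46.56 yaw deg -0.05 -> centre Y -1.44 1460
top Y [-49.4  47.3]
top X [-113.7  115.7] mean 0.98
outer bar 1 X [ 49.  101.4] face Y 8.36 263
outer bar -1 X [-102.6  -49.6] face Y 8.57 298
```

```bash
python3 -m jog '0 0 -1 0 0 0;0 0 -1 0 0 0' && python3 -m jog '0 0 -1 0 0 0;0 0 -1 0 0 0' && python3 -m jog '0 0 -0.7 0 0 0;0 0 -0.7 0 0 0'
```

```text
clock: 17.3
eef_pos: [0.5367, 0.2543, 0.0789]
ee_rot: [[0.987, 0.159, 0.0], [0.159, -0.987, 0.0], [0.0, -0.0, -1.0]]
contact_force: [0.7, -4.4, -0.0]
gripper_width: 0.0339
clock: 17.55
eef_pos: [0.5367, 0.2543, 0.0779]
ee_rot: [[0.987, 0.159, 0.0], [0.159, -0.987, 0.0], [0.0, -0.0, -1.0]]
contact_force: [1.2, -5.1, -0.0]
gripper_width: 0.0338
clock: 17.8
eef_pos: [0.537, 0.2543, 0.0779]
ee_rot: [[0.987, 0.159, 0.001], [0.159, -0.987, 0.0], [0.001, -0.0, -1.0]]
contact_force: [0.3, -4.9, 3.1]
gripper_width: 0.0338
```

```bash
python3 -m jog '0 0 -0.5 0 0 0;0 0 -0.5 0 0 0' && python3 -m jog '0 0 -0.5 0 0 0;0 0 -0.5 0 0 0'
```

```text
clock: 18.05
eef_pos: [0.5372, 0.2544, 0.0779]
ee_rot: [[0.987, 0.159, 0.001], [0.159, -0.987, 0.0], [0.001, -0.0, -1.0]]
contact_force: [-0.6, -4.8, 4.6]
gripper_width: 0.0337
clock: 18.3
eef_pos: [0.5374, 0.2544, 0.0779]
ee_rot: [[0.987, 0.159, 0.002], [0.159, -0.987, 0.0], [0.002, -0.0, -1.0]]
contact_force: [-1.6, -4.9, 6.2]
gripper_width: 0.0337
```

The stop is hard at bar bottom ≈ 0.0314, matching the board height seen at 0.0315. Pressing a bit more to be firm (target ~12 N).

```bash
python3 -m jog '0 0 -0.8 0 0 0;0 0 -1.5 0 0 0;0 0 -1.5 0 0 0' && python3 -m jog '0 0 -0.3 0 0 0;0 0 -0.6 0 0 0;0 0 -0.6 0 0 0'; python3 held.py pics/seat.png| tail -7
```

```text
clock: 18.68
eef_pos: [0.538, 0.2549, 0.0778]
ee_rot: [[0.987, 0.159, 0.003], [0.159, -0.987, 0.001], [0.003, -0.001, -1.0]]
contact_force: [-2.0, -5.4, 10.2]
gripper_width: 0.0336
clock: 19.05
eef_pos: [0.5383, 0.255, 0.0777]
ee_rot: [[0.987, 0.159, 0.003], [0.159, -0.987, 0.001], [0.004, -0.001, -1.0]]
contact_force: [-2.5, -5.9, 12.2]
gripper_width: 0.0339
24 49 X [-7.2 -2.6  6.3] Y [-15.  -12.5  12.   13.1  13.7]
bar n 614 X [-28.5  25.5] Y [-9.1  6.8  9.2] z rel [-38.7 -10.4  -0.1]
face yaw deg -0.0 roll deg 0.1 face Y at rel -30 7.92
X -24 z [-38.8  -0.5]
X -16 z [-30.5  -0.3]
X 16 z [-29.6  -1.3]
X 24 z [-37.9  -0.7]
```

View pics/seat.png

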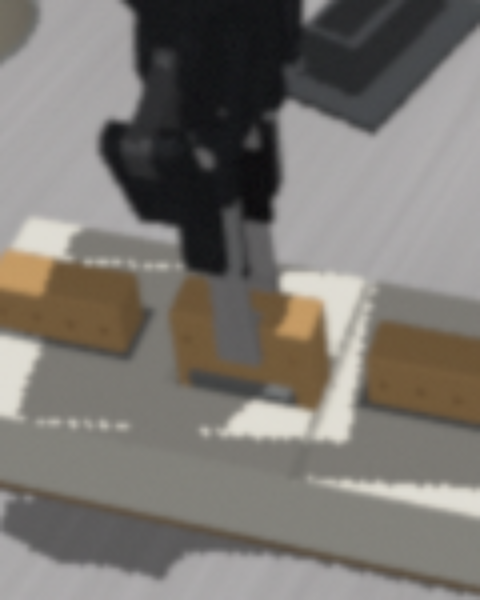

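The bar is home between the fixed bars, level, with the stop unchanged at 12 N. Easing off the push, then opening to a light hold and rising.

```bash
python3 -m jog '0 0 2 0 0 0;0 0 3.3 0 0 0;0 0 3.3 0 0 0' && python3 -m jog '0 0 0 0 0 0;0 0 0 0 0 0;0 0 0 0 0 0;0 0 0 0 0 0' 38 25 && python3 -m jog '0 0 2 0 0 0;0 0 6 0 0 0;0 0 14 0 0 0;0 0 30 0 0 0;0 0 55 0 0 0;0 0 80 0 0 0;0 0 85 0 0 0;0 0 85 0 0 0'; cat > chk.py <<'E'
from look import *
f,w,X,Y,z=rel('side'); c=c*1000
S=cv2.cvtColor(f['img'],cv2.COLOR_BGR2HSV)[...,1]
for n,(x0) in(('mid',0),('+',75),('-',-76)):
    b=(S>90)&(z>50)&(z<82)&(abs(X-x0)<35)&(abs(Y)<25); fr=b&(Y>3); t=b&(z>np.percentile(z[b],60))
    print(n,'X',np.percentile(X[b],[2,98]).round(1),'face Y',np.median(Y[fr&(z<66)]).round(2),'top z',np.percentile(z[b],[90,97]).round(1))
    for q in(-20,20): m=b&(abs(X-x0-q)<6); print('   end',q,np.percentile(z[m],[85,95]).round(1))
for d in range(-20,30,6):
    m=(S<80)&(abs(z-c[2]-d)<3)&(abs(X)<30)&(abs(Y)<35)
    if m.sum()>3: print(d,m.sum(),'X',np.percentile(X[m],[3,50,97]).round(1),'Y',np.percentile(Y[m],[3,20,50,80,97]).round(1))
m=(S<80)&(abs(X)<20)&(abs(Y)<32)&(z-c[2]>-40)&(z-c[2]<0); print('sole rel',np.sort((z-c[2])[m])[:8].round(1))
E
python3 chk.py
```

```text
clock: 19.48
eef_pos: [0.537, 0.2546, 0.0778]
ee_rot: [[0.987, 0.159, 0.001], [0.159, -0.987, 0.001], [0.001, -0.001, -1.0]]
contact_force: [-0.2, -3.8, 3.8]
gripper_width: 0.0336
clock: 19.98
eef_pos: [0.5364, 0.2545, 0.0771]
ee_rot: [[0.987, 0.159, -0.001], [0.159, -0.987, 0.0], [-0.0, -0.0, -1.0]]
contact_force: [0.8, -0.6, -0.5]
gripper_width: 0.0382
clock: 20.98
eef_pos: [0.5369, 0.2543, 0.1629]
ee_rot: [[0.987, 0.159, 0.001], [0.159, -0.987, 0.0], [0.001, -0.0, -1.0]]
contact_force: [0.8, -0.4, -1.9]
gripper_width: 0.0386
[0.5369 0.2543 0.1629] [ 0.8 -0.4 -1.9] 0.038601819503643234 yaxis deg 99.1
mid X [-26.8  25.9] face Y 7.87 top z [76.6 77.4]
   end -20 [76.3 76.7]
   end 20 [76.4 76.9]
+ X [ 48.6 101.4] face Y 8.37 top z [72.1 72.7]
   end -20 [71.7 72.3]
   end 20 [71.8 72.7]
- X [-102.9  -49.9] face Y 8.6 top z [72.2 73. ]
   end -20 [72.  72.5]
   end 20 [71.8 72.5]
-20 10 X [-6.7 -2.7  4.1] Y [-18.  -17.   14.8  17.8  18.1]
-14 71 X [-7.3 -0.   7.4] Y [-19.1 -16.4  17.2  18.4  19.3]
-8 69 X [-7.8 -0.9  7.5] Y [-17.2 -15.9  17.4  18.4  19. ]
-2 53 X [-7.9 -1.1  7.6] Y [-16.9 -14.9  17.3  17.8  19.2]
4 100 X [-7.4 -1.7  6.1] Y [-17.6 -15.2 -10.9  17.5  19.1]
10 64 X [-6.3 -0.6  6.3] Y [-16.8 -16.1  16.7  17.5  18.3]
16 62 X [-6.5 -0.8  7.1] Y [-16.6 -15.8  16.5  17.4  18.4]
22 69 X [-6.6 -1.1  6.8] Y [-16.4 -15.5  15.6  17.1  18. ]
28 59 X [-6.3 -0.4  6.8] Y [-16.4 -15.1  16.   17.   17.8]
sole rel [-18.7 -18.7 -18.4 -18.2 -18.2 -17.8 -17.5 -17.4]
```

The bar top is at about 75.5 mm and level, so it is standing on the board. Returning the tongs to the rest.

```bash
python3 -m jog '4 -15 0 0 0 -1;13 -48 0 0 0 -4;24 -90 0 0 0 -7;36 -135 0 0 0 -11;47 -180 0 0 0 -15;56 -212 0 0 0 -18;61 -230 0 0 0 -18;62 -233.5 0 0 0 -18;62 -233.5 0 0 0 -18' && python3 -m jog '0 0 -30 0 0 0;0 0 -65 0 0 0;0 0 -82 0 0 0;0 0 -84 0 0 0;0 0 -84 0 0 0'; python3 - <<'E'
from look import *
f,w,X,Y,z=rel('side'); c=c*1000
S=cv2.cvtColor(f['img'],cv2.COLOR_BGR2HSV)[...,1]
m=(abs(X)<16)&(abs(Y)<32)&(z-c[2]>-25)&(z-c[2]<5); print('tongs X',np.percentile(X[m],[3,97]).round(1),'Y',np.percentile(Y[m],[3,97]).round(1), 'sole',np.sort((z-c[2])[m])[:5].round(1))
for n in('side','top'):
    if n=='top': f,w,X,Y,z=rel('top')
    D=f['img'].max(2)
    m=(abs(z-34)<2.5)&(abs(X)<40)&(abs(Y)<60); print(n,'rim',m.sum(),cv2.minAreaRect(np.c_[X[m],Y[m]].astype(np.float32)),np.percentile(X[m],[2,98]).round(1),np.percentile(Y[m],[2,98]).round(1))
    m=(abs(z-4)<2)&(D<95)&(abs(X)<48)&(abs(Y)<65); print(n,'plate',m.sum(),cv2.minAreaRect(np.c_[X[m],Y[m]].astype(np.float32)))
f=load('side'); cv2.imwrite('pics/r.png',cv2.resize(f['img'][130:290,210:330],(450,600)))
E
```

```text
clock: 22.15
eef_pos: [0.5984, 0.0213, 0.1621]
ee_rot: [[0.988, -0.153, -0.001], [-0.153, -0.988, 0.001], [-0.001, -0.0, -1.0]]
contact_force: [0.4, 0.1, -0.9]
gripper_width: 0.0381
clock: 22.78
eef_pos: [0.5995, 0.021, 0.0797]
ee_rot: [[0.988, -0.154, 0.002], [-0.154, -0.988, -0.0], [0.002, -0.0, -1.0]]
contact_force: [1.3, 0.5, -1.2]
gripper_width: 0.0383
[0.5995 0.021  0.0797] [ 1.3  0.5 -1.2] 0.03833926852798793 yaxis deg 81.2
tongs X [-7.8  8.1] Y [-18.3  19.6] sole [-17.7 -17.6 -17.5 -17.1 -16.9]
side rim 215 ((-1.1615562438964844, -2.069934844970703), (82.48137664794922, 34.15985107421875), 89.77552795410156) [-17.6  15.4] [-41.6  39. ]
side plate 605 ((-0.34247589111328125, 4.290180206298828), (95.15968322753906, 120.61859893798828), 0.3769203722476959)
top rim 41 ((5.873547077178955, -2.157970428466797), (15.548792839050293, 79.62572479248047), 1.7999038696289062) [-2.8 13.8] [-41.9  37.4]
top plate 97 ((14.767029762268066, 9.45413589477539), (109.66514587402344, 28.18511962890625), 89.36836242675781)
```

```bash
python3 -m jog '-1.3 -1.8 0 0 0 0;-1.3 -1.8 -12 0 0 0;-1.3 -1.8 -24 0 0 0;-1.3 -1.8 -35 0 0 0;-1.3 -1.8 -45 0 0 0;-1.3 -1.8 -52 0 0 0;-1.3 -1.8 -54 0 0 0;-1.3 -1.8 -54 0 0 0' && python3 -m jog '0 0 -1 0 0 0;0 0 -2 0 0 0;0 0 -2 0 0 0' && python3 -m jog '0 0 -1 0 0 0;0 0 -1.5 0 0 0;0 0 -1.5 0 0 0'
```

```text
clock: 23.88
eef_pos: [0.5975, 0.0189, 0.0245]
ee_rot: [[0.988, -0.154, 0.0], [-0.154, -0.988, -0.0], [0.0, -0.0, -1.0]]
contact_force: [0.2, -0.3, -1.2]
gripper_width: 0.0383
clock: 24.25
eef_pos: [0.5974, 0.019, 0.0225]
ee_rot: [[0.988, -0.154, 0.0], [-0.154, -0.988, 0.0], [0.0, -0.0, -1.0]]
contact_force: [-0.0, -0.4, -1.1]
gripper_width: 0.0383
clock: 24.62
eef_pos: [0.5982, 0.0189, 0.022]
ee_rot: [[0.988, -0.154, 0.002], [-0.154, -0.988, -0.0], [0.002, -0.0, -1.0]]
contact_force: [-0.8, 0.3, 5.2]
gripper_width: 0.0377
```

Soles are on the well floor (+5 N). Easing off, opening, and rising straight up.

```bash
python3 -m jog '0 0 1 0 0 0;0 0 1.2 0 0 0' && python3 -m jog '0 0 0 0 0 0;0 0 0 0 0 0;0 0 0 0 0 0;0 0 0 0 0 0;0 0 0 0 0 0;0 0 0 0 0 0' 85 25 && python3 -m jog '0 0 5 0 0 0;0 0 20 0 0 0;0 0 50 0 0 0;0 0 90 0 0 0;0 0 140 0 0 0;0 0 180 0 0 0;0 0 200 0 0 0;0 0 200 0 0 0' && python3 -m jog '-20 -50 0 0 0 0;-40 -100 0 0 0 0;-60 -150 0 0 0 0;-80 -200 0 0 0 0;-90 -240 0 0 0 0;-90 -240 0 0 0 0;-90 -240 0 0 0 0'; python3 - <<'E'
from h import *
a=grab('side'); b=grab('top'); cv2.imwrite('pics/end.png',np.vstack([np.hstack([a['img'][140:400,130:410],b['img'][140:400,130:410]])]))
for n,f in(('side',a),('top',b)):
    w=cloud(f); x,y,z=w[...,0],w[...,1],w[...,2]
    for z0,z1 in((.04,.06),(.06,.09),(.09,.115),(.115,.14)):
        m=(np.hypot(x-.598,y-.02)<.04)&(z>z0)&(z<z1)
        if m.sum()>5: r=cv2.minAreaRect((w[m][:,:2]*1000).astype(np.float32)); print(n,z0,np.round(r[0],1),np.round(r[1],1),round(r[2],1))
    S=cv2.cvtColor(f['img'],cv2.COLOR_BGR2HSV)[...,1]; m=(np.hypot(x-.537,y-.2525)<.036)&(S>90)&(z>.05); print(n,'bar top',np.percentile(z[m],[50,95]).round(4))
    m2=m&(z>.073); r=cv2.minAreaRect((w[m2][:,:2]*1000).astype(np.float32)); print(np.round(r[0],1),np.round(r[1],1),round(r[2],1))
E
```

```text
clock: 24.88
eef_pos: [0.5974, 0.019, 0.022]
ee_rot: [[0.988, -0.154, 0.0], [-0.154, -0.988, 0.0], [0.0, -0.0, -1.0]]
contact_force: [-0.4, -0.2, 2.3]
gripper_width: 0.0379
clock: 25.62
eef_pos: [0.5974, 0.019, 0.0221]
ee_rot: [[0.988, -0.154, 0.0], [-0.154, -0.988, 0.0], [-0.0, -0.0, -1.0]]
contact_force: [0.3, 0.4, 0.6]
gripper_width: 0.0851
clock: 26.62
eef_pos: [0.5983, 0.0189, 0.2242]
ee_rot: [[0.988, -0.154, 0.004], [-0.154, -0.988, -0.0], [0.004, -0.0, -1.0]]
contact_force: [-0.2, -0.0, -0.6]
gripper_width: 0.0849
clock: 27.5
eef_pos: [0.5067, -0.2202, 0.2201]
ee_rot: [[0.988, -0.154, -0.003], [-0.154, -0.988, 0.002], [-0.003, -0.002, -1.0]]
contact_force: [0.3, -0.3, 0.4]
gripper_width: 0.0852
side 0.04 [598.1  20.2] [52.  17.8] 81.9
side 0.06 [597.6  19.5] [46.9 19.3] 82.4
side 0.09 [597.2  19.7] [43.3 16.3] 81.4
side 0.115 [597.3  19.5] [18.5 16.3] 79.8
side bar top [0.073  0.0768]
[536.7 253.1] [54.7 21.4] 7.8
top 0.06 [595.7  17.2] [44.7 17.3] 81.5
top 0.09 [596.4  17.9] [42.2 17. ] 80.3
top 0.115 [595.9  18. ] [17.7 15.9] 78.8
top bar top [0.0754 0.0786]
[536.2 251.6] [55.4 19.8] 8.5
```

View pics/end.png

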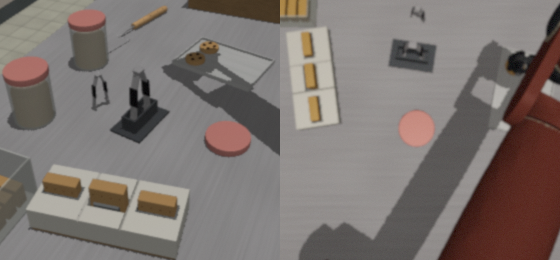

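The final picture shows the bar home in the middle pocket (side view, 108,193) and the tongs upright in the rest (140,95). The lid, biscuits and small tongs are where they were. Handing in.

```bash
python3 -c "
from rig import manip
print(manip.hand_in())"
```

```text
the job is handed in; nothing more can be done
None
```

The shortbread bar is standing on the floor board in the middle pocket, and the tongs are back upright in their rest. I handed the job in at about 27.6 s, with the gripper open and touching nothing.

**Pick and push:** I gripped the bar with the tongs at a 62 N setting, which I estimate gives 18–25 N at the feet. It went past the sprung cheek with a cheek force of about 5 N. The downward force then rose while the height stayed put, which I took as the board, and I pressed to a reading of about 12 N (roughly 14 N on the bar).

**Last checks:**
- **Bar:** its top is level at about 75.5 mm, so its underside is at about 31.5 mm. That matches the board height seen in the first pictures. It sits within about 1 mm of the pocket's centre line.
- **Tongs:** they stand upright at about (597, 19) mm with their top at the right height.
- **Everything else:** the lid, biscuits and small look-alike tongs look unmoved in the last picture; I did not measure them.

**What disagreed:**
- **Tool height:** the reported tool height was about 38 mm lower than the real fingertips. My first attempt therefore closed above the handle pads, possibly brushing the bow. I caught it in the depth image, reopened and lowered before gripping.
- **Camera offset:** the two cameras differ by about 2 mm in y, so I set the bar over the pocket using the side camera alone.
- **Grip opening:** it stopped at 33.6 mm instead of the nominal 32 mm.

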